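# Clamp a column of slide mailers into the transport carrier

### The job

Stack all the slide mailers lying on the bench into one square, upright column on the carrier's black bed, their long sides running along the carrier from clamp to clamp. Then fit the socket key fully down onto the flat-sided shaft of the left clamp and turn it until that clamp's arm is fully swung in to the column, and do the same on the right clamp. Finally stow the key fully down on the fixed stub behind the bed, and leave the other things on the bench where they are.

Things in the scene. Friction and masses are not known exactly. Their poses are not given: they have to be found in the camera images.
- bed (a point): Centre of the top of the carrier's black bed (37 x 88 mm, top 15.5 mm over the bench), where the column stands. The carrier, fixed to the bench, is an aluminium plate 80 x 290 mm, top at 14 mm. x across the carrier, away from the robot; y along it towards the left clamp; z up. The clamp shafts stand 105 mm from here along +y (left) and -y (right).
- clamp_left_shaft (a point): Foot of the left clamp's flat-sided shaft, on its axis at the top of the round hub, 26.5 mm over the bench; turns with it. The shaft rises 22 mm, 20 mm long (x) by 11 mm thick (y), its top 4 mm only 17 x 8 mm; z up. The hub, 42 mm across, carries an arm with an upright end pad: face 59 mm from the axis, top 60 mm over the bench.
- clamp_right_shaft (a point): The same point of the right clamp, which is a mirror image except for the direction of the shaft's long side.
- park (a point): Foot of the key's parking stub, a fixed flat-sided shaft of the same size as the clamp shafts, on the carrier's tab behind the bed, 90 mm from bed along the carrier's x; this point is at the top of its round boss, 26.5 mm over the bench. x along the stub's 20 mm side (the carrier's x), z up.
- clamp_left (a joint): Left clamp, rad: 0 = arm swung out to the far side, 1.25 = stop, fully swung in: arm points at the bed, pad about 4 mm from the end of a well placed column. Grows as the shaft turns clockwise seen from above. Starts at 0 to 0.15, stays where left; friction about 0.08 N m.
- clamp_right (a joint): Right clamp, rad: the same, but grows as the shaft is turned anticlockwise seen from above. The key has about 0.1 rad of play on a shaft, so turn that much past.
- key: Loose socket key, 0.2 kg, 76 mm high, starts upright on the bench. Steel foot 46 x 40 x 30 mm with a hole in its underside, 22.5 (x) x 13.5 (y) mm, 24 deep; stem 18 mm thick; black cross bar 56 (x) x 14 mm from 52 to 76 mm up. Origin: centre of the underside, z up. Fits a shaft either way round (half a turn apart); fully down it rests on the hub, origin at the shaft point.
- mailer_a: Closed plastic slide mailer, a long small box with snap lid (white, yellow or green, which does not matter), 84 mm long (y), 32 wide (x, from -15 to +17 mm of the origin), 28 high, 0.04 kg, origin at its underside; starts flat on the bench. Two or all three of the mailers are present; any order in the column, either way round or up.
- mailer_b: Closed plastic slide mailer, a long small box with snap lid (white, yellow or green, which does not matter), 84 mm long (y), 32 wide (x, from -15 to +17 mm of the origin), 28 high, 0.04 kg, origin at its underside; starts flat on the bench. Two or all three of the mailers are present; any order in the column, either way round or up.
- mailer_c: Closed plastic slide mailer, a long small box with snap lid (white, yellow or green, which does not matter), 84 mm long (y), 32 wide (x, from -15 to +17 mm of the origin), 28 high, 0.04 kg, origin at its underside; starts flat on the bench. Two or all three of the mailers are present; any order in the column, either way round or up.
- timer: Lab timer, pale plastic with buttons, 62 x 62 x 21 mm, origin at the centre of its underside; a bystander.
- tub: Small white tub with black screw cap, 35 mm across, 52 mm high, origin at the centre of its underside; a bystander.
- counter: Round tally counter, 52 x 66 x 22 mm, origin at the centre of its underside; a bystander.

How it is judged:
By the outcome, as a careful person would: the job done as asked, in the order asked, and still so for the second after the job is handed in, with the robot touching nothing.
Of mailer_a, mailer_b, mailer_c only 2 to 3 are there at a start; the rules pass over those that are not, and their reading is None.
At some moment in a run one of key, mailer_a, mailer_b, mailer_c may be knocked a few centimetres aside while the robot is not near it.
It also fails if it takes over 210 s, if anything falls off the work surface, if the arm or the gripper's body presses on something with over 40 N, if the wrist force passes 120 N, or if a joint passes its speed limit or range.

### The arm

A 6-joint arm with a two-finger parallel gripper is mounted at the origin on a cart in front of the work surface, level with it; the furniture and walls round the work are solid. World frame = base frame: x ahead of the robot, y to its left, z up, the work surface at z = 0. Lengths are in m, angles in rad, forces in N, time in s.
With the tool pointing down it reaches from about 0.325 to 0.9 m from the base axis. Payload 6.1 kg.
Tool frame: the origin (TCP) lies midway between the tips of the shut fingers; the grasp point (between the pads) lies 19 mm behind it; z points along the fingers, y is the line along which they close (so a half turn about z gives the same grasp; the last joint's range is limited). The gripper opens to 85 mm and grips with 20 to 120 N. Pads are 22 mm wide; open, the fingers measure 114 mm over their backs; the gripper's body (76 mm by 85 mm) begins 54 mm behind the grasp point. The pads swing forward as they close: fully open they stand 13 mm farther back than shut.
Start: joints at [1.171, 0.22, 1.526, -0, 1.395, -0.126], TCP at [0.169, 0.602, 0.231] pointing down, gripper open.
Joint ranges: [-2.98, 2.98], [-0.91, 2.08], [0.09, 2.57], [-1.24, 4.39], [0.2, 2.65], [-2.68, 2.68]. Speed limits (rad/s): [2.57, 2.57, 3.01, 3.14, 3.14, 3.14].

### API

Orientations are given as [roll, pitch, yaw] about the fixed x, y, z axes, in that order (R = Rz(yaw) Ry(pitch) Rx(roll)).
In Python, from plant import manip gives the robot as it stands. Calls block until the motion is done:
- manip.movep(position, orientation): joint-space move of the TCP to a pose.
- manip.move_l(position, feed=0.15, rotation=None, max_force=None): straight line of the TCP; rotation=None keeps the orientation; feed is the mean speed in m/s. With max_force (N) it stops when the force on the tool has changed by that much, and returns True; else False.
- manip.set_joints(angles): joint-space move.
- manip.gripper_to(opening, f_grip=None): finger opening in m; f_grip is the grip in N (None keeps the last); returns when the fingers have stopped.
- manip.hold(seconds).
- manip.inverse_kinematics(position, orientation): joint angles nearest the present ones, or None.
- manip.observe(): the state.
- manip.get_image(name): name is "scene" or "top"; returns (picture, depth): 480x640x3 uint8, red, green, blue; 480x640 float32, m along the optical axis (not along the pixel's ray), 0 where there is no reading.
- manip.get_calibration(name): a dict with "intrinsics" (3x3 intrinsics, pixels), "world_from_camera" (4x4, takes a point from camera to world coordinates). Camera axes: x right, y down, z forward; pixel columns grow to the right and rows downward; lengths in m; the calibration is good to about 2 mm. A picture is of the moment at which its call begins. get_calibration takes no time and is no camera call.
A pose or a line that the arm cannot do raises manip.Unreachable and nothing moves.
- manip.job_done(): hands the job in; it is judged then, once.
The state is a dict: "time_s": time; "q": joint angles; "joint_velocities": joint speeds; "joint_torque": joint torques, N m; "eef_pos": TCP position; "tcp_rot": TCP orientation; "ft_force": force on the tool from outside, world axes, zero at the start; "torque": the same for the moment, N m; "opening": finger opening in m; "grasp_force": force on a finger pad.
Only numpy, scipy, OpenCV 4.12 (cv2) and the standard library are available. Lean on these libraries where they do the work, as an engineer would, in place of code of your own. Each camera call takes 0.05 s, during which the arm holds its last target. There are 200 camera calls.

## Working session

There is one attempt and no reset: what is moved stays moved. The work goes in short steps, each a Python script; the robot and the scene stay as the last script left them, time stands still between calls to the robot, and variables do not carry over. Pictures are saved under pics/ and viewed, at most 17 in all, crops included, and the job is handed in when it is done.

```bash
mkdir -p pics; ls; python3 - <<'E'
from plant import manip
import cv2,numpy as np
for n in("top","scene"):
    p,d=manip.get_image(n); cv2.imwrite(f"pics/{n}0.png",p[:,:,::-1]); np.save(f"{n}0.npy",d)
    c=manip.get_calibration(n); print(n,c["intrinsics"],np.round(c["world_from_camera"],4))
s=manip.observe();print(s["time_s"],s["tcp_rot"],s["opening"],s["ft_force"])
E
```

```text
pics
plant.py
top [[525.17639916   0.         325.37892815]
 [  0.         525.17639916 235.36631156]
 [  0.           0.           1.        ]] [[ 0.0015 -0.9942  0.1078  0.497 ]
 [-0.9999 -0.0032 -0.0155  0.3067]
 [ 0.0157 -0.1078 -0.9941  0.9672]
 [ 0.      0.      0.      1.    ]]
scene [[556.70767247   0.         321.61706683]
 [  0.         556.70767247 243.60404797]
 [  0.           0.           1.        ]] [[-0.849  -0.4102  0.333   0.2879]
 [-0.5284  0.6573 -0.5373  0.7458]
 [ 0.0015 -0.6321 -0.7748  0.7247]
 [ 0.      0.      0.      1.    ]]
0.1 [-3.13984056e+00 -2.26712438e-04  2.86778406e+00] 0.08511057090581108 [-0.52578517 -0.21900041 -1.02418253]
```

View pics/top0.png

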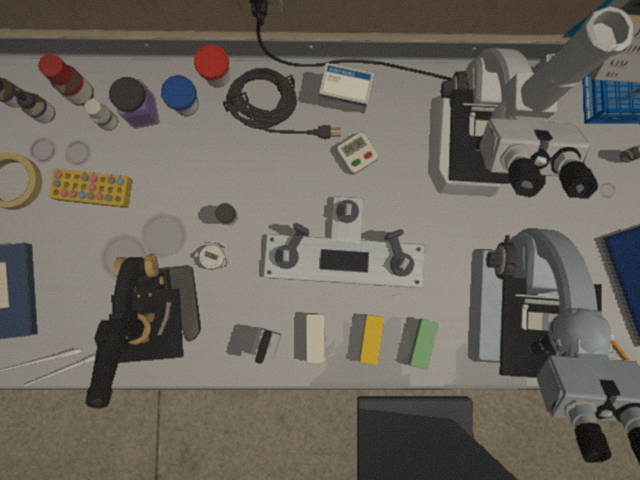

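View pics/scene0.png

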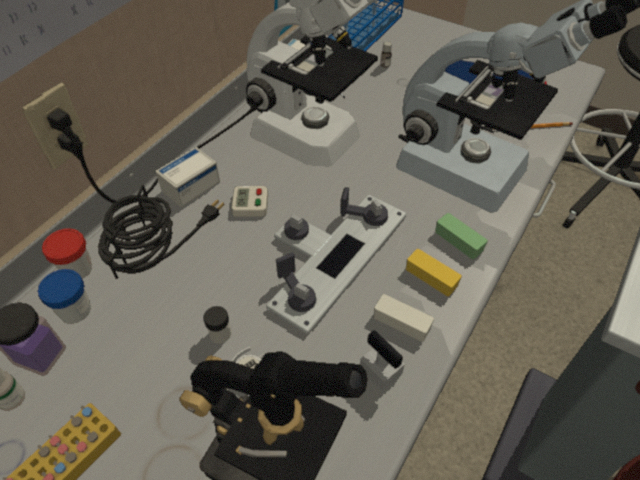

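```bash
cat > h.py <<'E'
from plant import manip
import cv2,numpy as np
def cloud(n,d):
    c=manip.get_calibration(n);K=c["intrinsics"];T=c["world_from_camera"]
    v,u=np.mgrid[:480,:640]
    P=np.stack([(u-K[0,2])*d/K[0,0],(v-K[1,2])*d/K[1,1],d],-1)
    return P@T[:3,:3].T+T[:3,3]
def px(n,u,v,z):
    "pixel -> world at height z"
    c=manip.get_calibration(n);K=c["intrinsics"];T=c["world_from_camera"]
    r=T[:3,:3]@np.linalg.solve(K,[u,v,1.]);return T[:3,3]+r*(z-T[2,3])/r[2]
def blob(P,m):
    "minAreaRect of the points in mask m -> centre, long, short, angle of long side"
    q=P[m][:,:2]
    (cx,cy),(w,h),a=cv2.minAreaRect((q*1000).astype(np.float32))
    if w<h:w,h,a=h,w,a+90
    return np.round([cx,cy,w,h,(a+90)%180-90,np.median(P[m][:,2])*1000,m.sum()],1)
def comps(P,lo,hi,x=(.28,.7),y=(.1,.6),minn=25):
    m=(P[...,2]>lo)&(P[...,2]<hi)&(P[...,0]>x[0])&(P[...,0]<x[1])&(P[...,1]>y[0])&(P[...,1]<y[1])
    n,l,s,c=cv2.connectedComponentsWithStats(m.astype(np.uint8))
    for i in range(1,n):
        if s[i,4]>=minn: print(np.round(c[i]),blob(P,l==i))
E
python3 - <<'E'
from h import *
d=np.load("top0.npy");P=cloud("top",d)
print("bench z",np.median(P[290:305,210:250,2]),P[330,316],P[262,345],P[250,300])
for lo,hi in((.02,.036),(.036,.06),(.06,.09),(.008,.02)): print(lo,hi);comps(P,lo,hi)
p=cv2.imread("pics/top0.png")
cv2.imwrite("pics/c1.png",cv2.resize(p[190:290,250:435],None,fx=4.3,fy=4.3,interpolation=cv2.INTER_CUBIC))
cv2.imwrite("pics/c2.png",cv2.resize(p[300:380,220:450],None,fx=3.4,fy=3.4,interpolation=cv2.INTER_CUBIC))
E
```

```text
bench z -0.00032913917763577327 [0.43074015 0.30833339 0.02606127] [0.55163075 0.25625388 0.01715451] [0.57345891 0.33794986 0.01391283]
0.02 0.036
[347. 211.] [643.8 252.8  40.2  40.1  -1.5  26.4 336. ]
[289. 251.] [574.  354.9  70.7  40.8 -29.5  26.3 503. ]
[400. 258.] [560.5 161.7  71.2  40.9  31.7  26.1 503. ]
[211. 257.] [560.6 497.9  39.7  39.7 -66.7  21.8 319. ]
[184. 297.] [ 484.2  539.3  140.4   52.3   22.2   22.6 1195. ]
[315. 338.] [4.171e+02 3.100e+02 8.350e+01 3.190e+01 3.000e-01 2.790e+01 8.720e+02]
[371. 340.] [414.2 209.6  84.3  33.   -8.9  27.7 879. ]
[423. 345.] [406.7 116.7  84.1  33.3 -15.5  27.7 828. ]
[257. 341.] [410.7 411.6  46.   10.2 -17.8  29.9 152. ]
[272. 346.] [402.9 385.4  46.3  15.4 -16.7  29.7 224. ]
0.036 0.06
[225. 213.] [636.6 469.1  34.3  33.7  18.4  51.3 330. ]
[348. 209.] [644.  252.3  19.8  10.8  -2.   47.4  75. ]
[301. 229.] [608.5 335.1  29.5  10.   59.   57.7  79. ]
[394. 234.] [599.4 171.4  29.2   9.4 -71.1  57.6  90. ]
[286. 256.] [5.613e+02 3.623e+02 1.950e+01 9.000e+00 2.000e-01 4.760e+01 7.200e+01]
[404. 263.] [547.8 153.6  20.1  11.  -30.2  46.6  77. ]
[166. 278.] [519.9 568.7  32.    9.3  21.   52.1  62. ]
0.06 0.09
[163. 281.] [518.1 568.5  32.8  12.7  11.5  73.1  71. ]
[263. 346.] [406.6 397.   55.5  14.  -16.8  75.2 294. ]
0.008 0.02
[344. 256.] [ 593.7  255.5  290.2  158.2   86.3   14.1 6726. ]
[218. 258.] [562.4 487.8  47.9  40.   17.3  17.7 156. ]
[199. 257.] [556.8 518.8  28.5  14.3  17.   17.8  50. ]
[196. 308.] [469.5 523.6  27.    2.9   7.5  11.9  28. ]
[197. 329.] [432.3 521.1  40.9   9.6  -7.4  17.   50. ]
[412. 350.] [393.6 136.5  45.9   1.5 -14.   13.7  32. ]
```

View pics/c1.png

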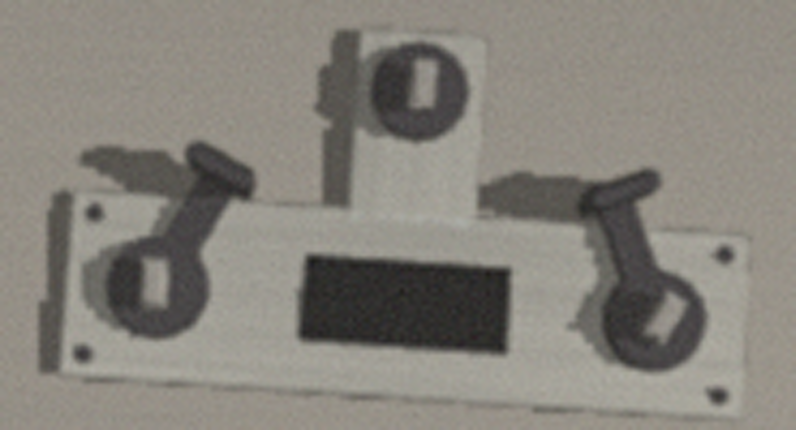

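View pics/c2.png

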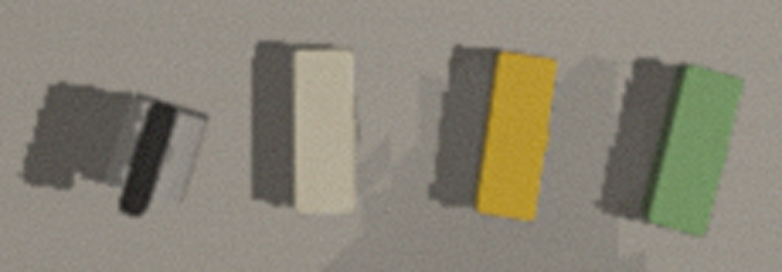

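```bash
cat >> h.py <<'E'
phi=np.radians(-3.68);C=np.array([.55443,.25799])
X=np.array([np.cos(phi),np.sin(phi)]);Y=np.array([-X[1],X[0]])
L=C+.105*Y;R=C-.105*Y;PK=C+.09*X
m=manip
def ang(y): return [np.pi,0,(y+np.pi)%(2*np.pi)-np.pi]
def best(xy,z,yaw):
    "equivalent yaw (half turn) with the smaller last-joint angle"
    c=[(abs(q[5]),y) for y in(yaw,yaw+np.pi) if (q:=m.inverse_kinematics([*xy,z],ang(y))) is not None]
    return min(c)[1]
def above(xy,z,yaw): m.movep([*xy,z],ang(best(xy,z,yaw)))
def st(t=""):
    s=m.observe();print(t,"t%.1f"%s["time_s"],np.round(s["eef_pos"],4),"open %.4f"%s["opening"],"gf %.0f"%s["grasp_force"],np.round(s["ft_force"],1),np.round(s["torque"],2));return s
def colour(P,rgb):
    "mailer tops on the bench: dict colour -> blob, from a top picture"
    hsv=cv2.cvtColor(rgb,cv2.COLOR_RGB2HSV).astype(int);out={}
    z=(P[...,2]>.023)&(P[...,2]<.033)&(P[...,0]>.28)&(P[...,0]<.53)&(P[...,1]>.06)&(P[...,1]<.5)
    n,l,s,c=cv2.connectedComponentsWithStats(z.astype(np.uint8))
    for i in range(1,n):
        if s[i,4]>500: out[tuple(np.median(hsv[l==i],0))]=blob(P,l==i)
    return out
def top(save=None):
    p,d=m.get_image("top")
    if save: cv2.imwrite(save,p[:,:,::-1])
    return p,cloud("top",d)
def place(b,i):
    "pick the mailer with blob b and put it on as layer i"
    xy=np.array(b[:2])/1000;a=np.radians(b[4])
    m.gripper_to(.055,40);above(xy,.09,a);m.move_l([*xy,.003],.12,max_force=15);st("down")
    m.gripper_to(.02,40);st("grip");z0=m.observe()["eef_pos"][2]
    m.move_l([*xy,.13+.028*min(i,2)],.2);above(C,.13+.014*i,phi+np.pi/2)
    z=z0+.0155+.028*i
    m.move_l([*C,z+.006],.15);print(m.move_l([*C,z-.001],.02,max_force=5));st("placed")
    m.gripper_to(.05);m.move_l([*C,.10+.03*i],.15)
E
python3 - <<'E'
from h import *
p,P=top();o=colour(P,p)
for k,v in o.items():print(k,v)
b=min(o.values(),key=lambda v:abs(v[4]))
place(b,0);st()
p,P=top("pics/t1.png")
for lo,hi in((.02,.036),(.036,.055)):comps(P,lo,hi,y=(.1,.45))
E
```

```text
(np.float64(21.0), np.float64(41.0), np.float64(177.0)) [4.169e+02 3.100e+02 8.390e+01 3.180e+01 3.000e-01 2.800e+01 8.700e+02]
(np.float64(23.0), np.float64(187.0), np.float64(181.0)) [414.2 209.8  84.3  32.7  -8.8  27.8 868. ]
(np.float64(49.0), np.float64(81.0), np.float64(145.0)) [406.7 116.5  84.1  33.4 -15.6  27.7 876. ]
down t2.9 [0.4174 0.3104 0.0036] open 0.0546 gf 0 [-1.3 -0.   0. ] [ 0.02  0.06 -0.  ]
grip t3.3 [0.4179 0.3105 0.0042] open 0.0312 gf 41 [-0.  -0.9  4.5] [-0.06  0.05  0.  ]
True
placed t6.6 [0.5552 0.2582 0.0197] open 0.0304 gf 41 [ 1.  -0.2  5. ] [-0.05 -0.01 -0.02]
 t7.6 [0.5539 0.2578 0.0993] open 0.0502 gf 0 [ 0.9 -0.2 -0. ] [-0.05 -0.01  0.02]
[289. 251.] [572.6 353.6  69.5  41.3 -39.1  26.4 493. ]
[404. 271.] [534.3 149.9  35.4  13.6 -71.7  26.3 114. ]
[372. 339.] [414.3 209.7  84.3  33.1  -9.1  27.8 830. ]
[423. 345.] [406.7 116.8  84.3  33.1 -15.3  27.6 834. ]
[257. 342.] [411.  411.6  45.6  10.2 -17.5  29.9 153. ]
[272. 346.] [402.7 385.4  46.3  15.2 -16.5  29.8 223. ]
[286. 256.] [5.613e+02 3.623e+02 1.960e+01 9.200e+00 1.000e-01 4.810e+01 7.200e+01]
```

View pics/t1.png

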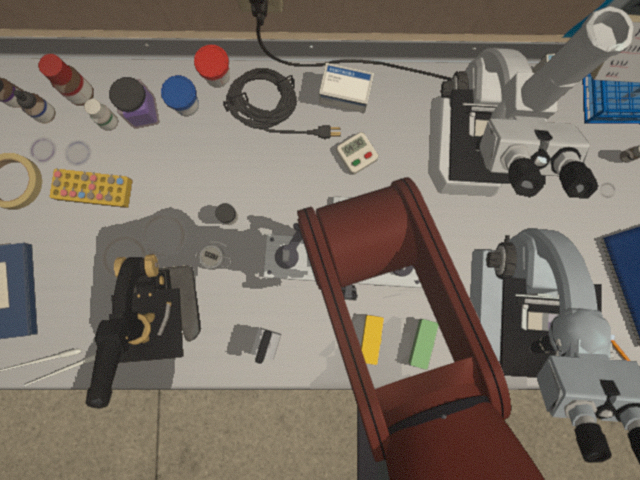

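```bash
python3 - <<'E'
from h import *
p,P=top();o=colour(P,p);b=min(o.values(),key=lambda v:abs(v[4]));print(b)
m.move_l([*C,.13],.2)
above(np.array([.36,.33]),.17,np.pi)
p,P=top()
comps(P,.036,.055,x=(.5,.6),y=(.2,.32),minn=80)
o=colour(P,p);print(o)
E
```

```text
[414.3 209.5  84.4  32.9  -8.5  27.9 826. ]
[344. 259.] [554.7 260.2  83.6  33.5  87.8  43.7 859. ]
{(np.float64(23.0), np.float64(187.0), np.float64(184.0)): array([414.3, 209.7,  84.5,  32.9,  -8.7,  27.8, 869. ]), (np.float64(49.0), np.float64(81.0), np.float64(147.0)): array([406.6, 116.8,  84.3,  32.5, -15.7,  27.7, 872. ])}
```

```bash
cat >> h.py <<'E'
def pca(P,lo,hi):
    "centre and long-axis angle of the column layer with its top in lo..hi, bed frame mm"
    q=P[(P[...,2]>lo)&(P[...,2]<hi)&(abs((P[...,:2]-C)@X)<.03)&(abs((P[...,:2]-C)@Y)<.06)][:,:2]
    if len(q)<50: return None
    q=(q-C)@np.stack([X,Y],1)*1000;w,v=np.linalg.eigh(np.cov(q.T));a=v[:,1]*np.sign(v[1,1])
    return np.round([*q.mean(0),*q.min(0),*q.max(0),np.degrees(-np.arcsin(a[0])),len(q)],1)
E
python3 - <<'E'
from h import *
import h
p,P=top();print(pca(P,.036,.05))
o=colour(P,p);b=min(o.values(),key=lambda v:abs(v[4]))
h.C=C-.001*Y
place(b,1);h.C=h.C+.001*Y
m.move_l([*h.C,.16],.2)
above(np.array([.36,.33]),.17,np.pi);st()
p,P=top("pics/t2.png");print(pca(P,.062,.08),pca(P,.036,.05))
o=colour(P,p);print(o)
comps(P,.06,.09,x=(.35,.45),y=(.35,.45))
E
```

```text
[ 4.00e-01  2.10e+00 -1.65e+01 -4.00e+01  1.69e+01  4.41e+01  1.00e+00
  8.57e+02]
down t11.1 [0.4147 0.2101 0.0037] open 0.0554 gf 0 [1.1 0.4 0.4] [0.01 0.03 0.  ]
grip t11.4 [0.4152 0.21   0.0041] open 0.0309 gf 41 [-0.7 -0.1  5.4] [-0.01  0.12  0.  ]
True
placed t14.8 [0.5553 0.2573 0.0478] open 0.0308 gf 41 [0.2 0.2 4.5] [-0.07 -0.    0.  ]
 t17.4 [0.3601 0.3298 0.1695] open 0.0500 gf 0 [-0.6  0.2 -1.2] [ 0.04 -0.03  0.06]
[ 6.00e-01  7.00e-01 -1.64e+01 -4.18e+01  1.68e+01  4.27e+01 -1.00e-01
  9.12e+02] None
{(np.float64(49.0), np.float64(80.0), np.float64(147.0)): array([406.6, 116.7,  84.4,  32.9, -15.7,  27.6, 875. ])}
[263. 346.] [406.5 397.   55.6  14.  -16.7  75.  295. ]
```

```bash
python3 - <<'E'
from h import *
import h
p,P=top();o=colour(P,p);b=list(o.values())[0]
h.C=C-.001*Y
place(b,2);h.C=h.C+.001*Y
m.move_l([*h.C,.18],.2)
above(np.array([.36,.33]),.17,np.pi);st()
p,P=top();print(pca(P,.09,.108),pca(P,.062,.08))
comps(P,.06,.09,x=(.35,.45),y=(.35,.45))
comps(P,.036,.06,x=(.52,.66),y=(.14,.4))
p,_=m.get_image("scene");cv2.imwrite("pics/s3.png",cv2.resize(p[170:380,200:480],None,fx=2.8,fy=2.8)[:,:,::-1])
E
```

```text
down t19.5 [0.4075 0.1175 0.0036] open 0.0552 gf 0 [0.  0.3 0.8] [ 0.    0.05 -0.04]
grip t19.9 [0.408  0.1172 0.004 ] open 0.0306 gf 41 [-0.7  0.4  5.3] [0.06 0.13 0.05]
True
placed t23.4 [0.5553 0.2573 0.076 ] open 0.0305 gf 41 [0.6 0.9 4. ] [-0.07 -0.   -0.01]
 t25.9 [0.3602 0.3299 0.1697] open 0.0499 gf 0 [-0.4 -0.7  0.4] [0.04 0.03 0.01]
[ 5.00e-01  5.00e-01 -1.59e+01 -4.19e+01  1.67e+01  4.25e+01 -3.00e-01
  9.76e+02] None
[288. 367.] [ 3.773e+02  3.554e+02  3.410e+01  8.500e+00 -1.000e-01  7.480e+01
  7.600e+01]
[348. 209.] [643.8 252.2  19.6  10.8  -1.7  46.9  76. ]
[301. 229.] [608.4 335.2  29.6   9.5  59.5  57.7  88. ]
[394. 234.] [599.4 171.3  29.9   9.3 -71.1  57.2  84. ]
[286. 255.] [5.614e+02 3.624e+02 1.960e+01 9.000e+00 4.000e-01 4.700e+01 7.100e+01]
[327. 265.] [544.  287.4  43.5  16.5  58.6  43.5  36. ]
[404. 263.] [547.5 153.6  19.6  11.3 -31.2  47.   79. ]
```

View pics/s3.png

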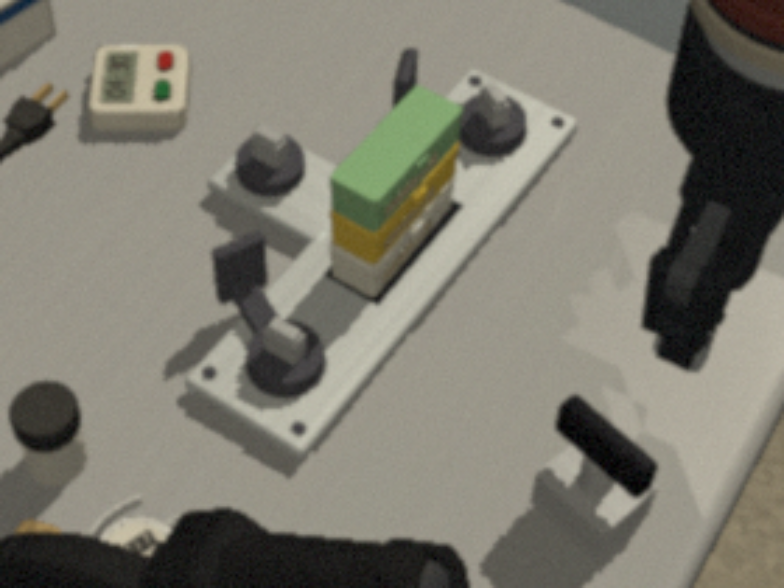

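```bash
python3 - <<'E'
from h import *
above(np.array([.40,.17]),.2,np.pi);st()
p,P=top();
comps(P,.06,.09,x=(.3,.5),y=(.3,.5));comps(P,.02,.036,x=(.3,.5),y=(.3,.5))
print(pca(P,.09,.108))
E
```

```text
t26.7 [0.4002 0.1703 0.2   ] open 0.0501 gf 0 [0.5 0.6 0.7] [-0.01  0.07  0.02]
[293. 360.] [384.5 347.4  56.   13.9 -16.2  75.  284. ]
[286. 354.] [388.4 360.6  45.9  12.3 -15.9  29.4 187. ]
[301. 359.] [380.8 334.5  46.2  13.3 -15.6  29.7 199. ]
[ 6.00e-01  5.00e-01 -1.60e+01 -4.18e+01  1.70e+01  4.25e+01 -3.00e-01
  9.79e+02]
```

```bash
cat >> h.py <<'E'
def off(key):
    "key centre minus TCP, along the bar, as a vector in the tool's own yaw"
    s=m.observe();d=np.array(key)-s["eef_pos"][:2];y=s["tcp_rot"][2]
    return float(d@[np.cos(y),np.sin(y)])
def go(xy,z,yaw,k,feed=None,mf=None):
    "bring the key's axis to xy; k = key offset along tool yaw"
    t=np.array(xy)-k*np.array([np.cos(yaw),np.sin(yaw)])
    if feed is None: m.movep([*t,z],ang(yaw));return
    return m.move_l([*t,z],feed,rotation=ang(yaw),max_force=mf)
E
python3 - <<'E'
from h import *
import json
p,P=top();comps(P,.06,.09,x=(.3,.5),y=(.3,.5))
key=np.array([.3846,.3475]);a=np.radians(-16.2)
m.gripper_to(.04);above(key,.11,a);st()
print(m.move_l([*key,.054],.08,max_force=10));st("down")
m.gripper_to(.0,100);st("grip");k=off(key);zg=float(m.observe()["eef_pos"][2])
print("k",k,"zg",zg);json.dump([k,zg],open("k.json","w"))
m.move_l([*m.observe()["eef_pos"][:2],.15],.15);st("lift")
yaw=best(L,.15,np.radians(.2));go(L,zg+.0265+.035,yaw,k);m.hold(.3);st("above L")
print(go(L,zg+.0265+.012,yaw,k,.04,8));st("mid")
p,_=m.get_image("scene");cv2.imwrite("pics/s4.png",cv2.resize(p[120:340,200:440],None,fx=2.5,fy=2.5)[:,:,::-1])
E
```

```text
[293. 360.] [384.8 347.3  55.4  13.9 -16.2  74.9 286. ]
 t27.9 [0.3847 0.3473 0.1102] open 0.0399 gf 0 [-0.5 -0.7 -0.5] [ 0.02 -0.03  0.04]
False
down t28.7 [0.3849 0.3477 0.0542] open 0.0400 gf 0 [-0.4  0.3 -0.5] [ 0.03  0.02 -0.02]
grip t29.1 [0.3852 0.3479 0.0548] open 0.0117 gf 98 [-0.8 -0.9  4.2] [-0.05  0.01  0.02]
k 0.0004326924747836758 zg 0.05477386590922185
lift t29.9 [0.3844 0.3473 0.1488] open 0.0120 gf 98 [-0.4  0.1 -3.1] [-0.05  0.03  0.02]
above L t30.9 [0.561  0.3633 0.1171] open 0.0120 gf 98 [ 0.6  0.3 -2.3] [0.04 0.03 0.  ]
False
mid t31.6 [0.5618 0.3632 0.0941] open 0.0112 gf 111 [-0.4 -0.1  2.7] [ 0.01  0.25 -0.04]
```

View pics/s4.png

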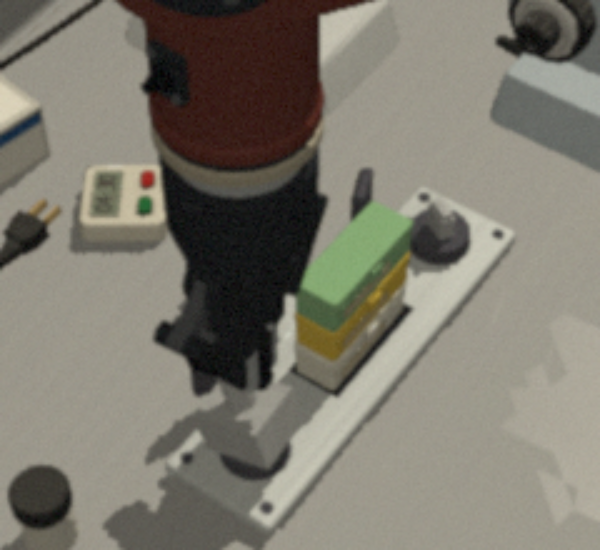

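```bash
python3 - <<'E'
from h import *
import json
k,zg=json.load(open("k.json"))
yaw=best(L,.15,np.radians(.2))
print(go(L,zg+.0265-.001,yaw,k,.03,25));st("end")
print("target",zg+.0265)
E
```

```text
True
end t32.0 [0.5634 0.3644 0.0947] open 0.0110 gf 111 [-3.4 -3.4  8.3] [-0.51  0.54 -0.03]
target 0.08127386590922185
```

```bash
python3 - <<'E'
from h import *
st();m.hold(.2);s=st();print(s["tcp_rot"],s["joint_velocities"].round(3) if hasattr(s["joint_velocities"],"round") else "")
p,d=m.get_image("scene");cv2.imwrite("pics/s5.png",cv2.resize(p[210:330,230:390],None,fx=5,fy=5,interpolation=cv2.INTER_CUBIC)[:,:,::-1])
p,P=top()
comps(P,.04,.07,x=(.52,.62),y=(.32,.42));comps(P,.09,.12,x=(.52,.62),y=(.32,.42))
E
```

```text
t32.0 [0.5634 0.3644 0.0947] open 0.0110 gf 111 [-3.4 -3.4  8.3] [-0.51  0.54 -0.03]
 t32.2 [0.5633 0.3644 0.0948] open 0.0111 gf 110 [-3.3 -2.1  9. ] [-0.54  0.52  0.08]
[ 3.13875562  0.00416326 -3.13776652] [-0.001 -0.     0.001  0.007 -0.002  0.213]
```

View pics/s5.png

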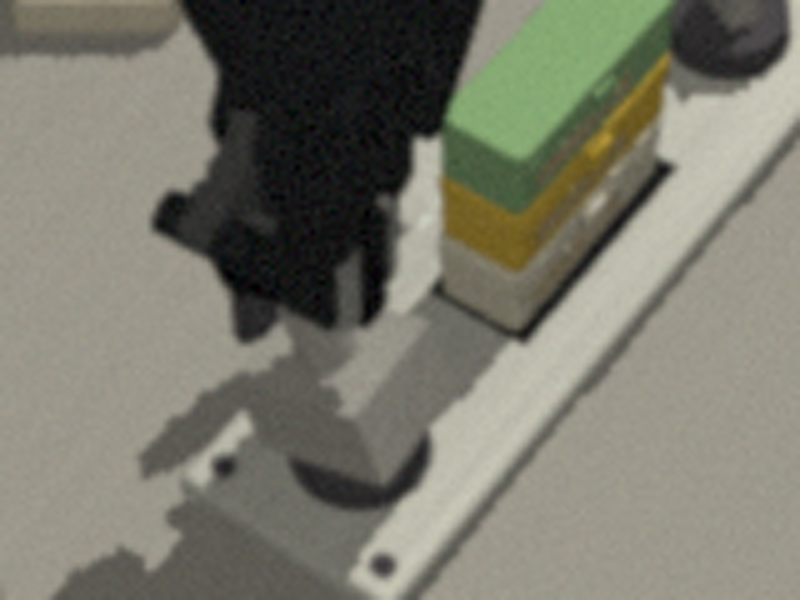

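```bash
python3 - <<'E'
from h import *
for z in(.026,.03,.035,.04,.045,.048,.05): print(z,px("scene",306,307.6,z).round(4))
p,d=m.get_image("scene");Q=cloud("scene",d)
for v,u in((290,300),(295,304),(300,306),(304,306),(280,310),(290,315),(270,310),(275,318)):print(v,u,Q[v,u].round(4))
E
```

```text
0.026 [0.5432 0.3774 0.026 ]
0.03 [0.5418 0.3795 0.03  ]
0.035 [0.5399 0.3821 0.035 ]
0.04 [0.5381 0.3848 0.04  ]
0.045 [0.5363 0.3874 0.045 ]
0.048 [0.5352 0.389  0.048 ]
0.05 [0.5345 0.3901 0.05  ]
290 300 [0.552  0.3781 0.0659]
295 304 [0.5447 0.3791 0.0602]
300 306 [0.5421 0.3783 0.0484]
304 306 [0.5401 0.3816 0.0438]
280 310 [0.5473 0.3589 0.0713]
290 315 [0.5409 0.3559 0.0471]
270 310 [0.5801 0.3091 0.0148]
275 318 [0.5646 0.31   0.0136]
```

```bash
cat >> h.py <<'E'
def planes(z0,xy):
    "fit the foot's side faces seen by the scene camera; z0 = height of the underside"
    p,d=m.get_image("scene");Q=cloud("scene",d)
    n=np.cross(np.roll(Q,-1,1)-np.roll(Q,1,1),np.roll(Q,-1,0)-np.roll(Q,1,0));n/=np.linalg.norm(n,axis=-1,keepdims=True)+1e-9
    M=(Q[...,2]>z0+.003)&(Q[...,2]<z0+.028)&(np.linalg.norm(Q[...,:2]-xy,axis=-1)<.035)
    for nm,i in(("x",0),("y",1),("z",2)):
        hi=M if i<2 else (abs(Q[...,2]-z0-.03)<.006)&(np.linalg.norm(Q[...,:2]-xy,axis=-1)<.035)
        q=Q[hi&(abs(n[...,i])>.85)]
        if len(q)<20: print(nm,len(q));continue
        c=np.median(q,0)
        for _ in range(3):
            v=np.linalg.svd(q-q.mean(0))[2][2] if len(q)<3000 else 0
            r=abs((q-q.mean(0))@v);q=q[r<.002] if (r<.002).sum()>15 else q
        print(nm,len(q),"n",(v*np.sign(v[i])).round(3),"at",q.mean(0).round(4))
    return p
E
python3 - <<'E'
from h import *
import json
k,zg=json.load(open("k.json"));yaw=best(L,.15,np.radians(.2))
planes(.0395,L)
s=m.observe();m.move_l([*(L-k*np.array([np.cos(yaw),np.sin(yaw)])),zg+.0265+.03],.05);m.hold(.3);s=st("up");print(s["tcp_rot"])
p=planes(s["eef_pos"][2]-zg,s["eef_pos"][:2])
cv2.imwrite("pics/s6.png",cv2.resize(p[200:330,230:390],None,fx=4.6,fy=4.6,interpolation=cv2.INTER_CUBIC)[:,:,::-1])
E
```

```text
x 31 n [ 0.981  0.032 -0.193] at [0.5429 0.3647 0.0541]
y 105 n [0.011 1.    0.019] at [0.5634 0.3839 0.0499]
z 98 n [0.33  0.015 0.944] at [0.5552 0.3675 0.0667]
up t33.2 [0.5619 0.3628 0.1111] open 0.0112 gf 99 [ 3.   0.6 -0.4] [ 0.11 -0.62  0.02]
[ 3.13877818e+00  2.58232989e-03 -3.13802539e+00]
x 42 n [ 0.251 -0.058 -0.966] at [0.5455 0.362  0.0714]
y 64 n [0.099 0.823 0.559] at [0.5645 0.3817 0.0692]
z 48 n [ 0.095 -0.008  0.995] at [0.5531 0.3657 0.0818]
```

View pics/s6.png

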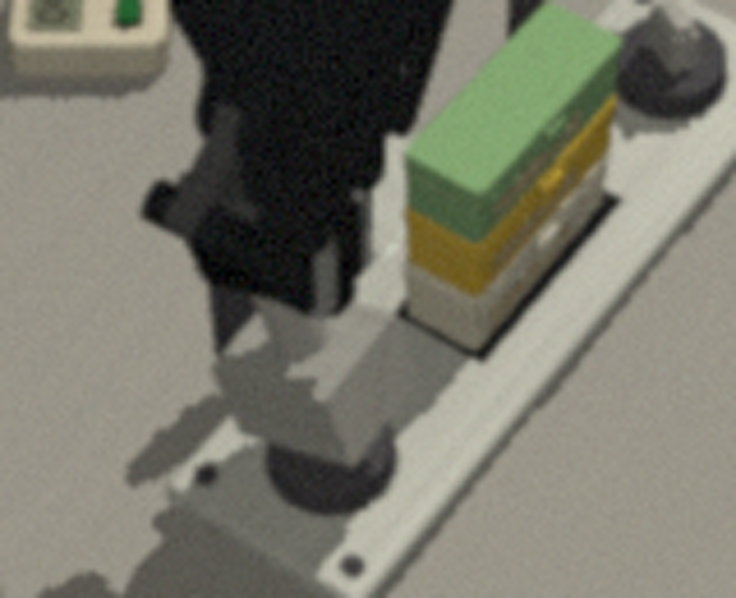

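```bash
python3 - <<'E'
from h import *
import json
k,zg=json.load(open("k.json"))
m.move_l([*m.observe()["eef_pos"][:2],.15],.06);m.hold(.3);s=st("up")
planes(s["eef_pos"][2]-zg,s["eef_pos"][:2])
xy=np.array([.42,.39])
m.movep([*xy,.12],ang(np.pi));m.move_l([*xy,zg+.015],.1);m.hold(.2);st()
print(m.move_l([*xy,zg-.004],.02,max_force=6));st("touch")
m.gripper_to(.022,60);m.hold(.3);s=st("rel");m.gripper_to(.04);s=st("rel")
m.move_l([*xy,.13],.15);above(np.array([.40,.15]),.2,np.pi)
p,P=top("pics/t7.png")
comps(P,.06,.09,x=(.3,.5),y=(.3,.5));comps(P,.02,.036,x=(.3,.5),y=(.3,.5))
comps(P,.036,.06,x=(.52,.66),y=(.14,.4));print(pca(P,.09,.108))
E
```

```text
up t34.3 [0.5617 0.3627 0.1495] open 0.0114 gf 99 [ 0.1 -0.3 -2.3] [ 0.01 -0.01  0.01]
x 35 n [ 0.291  0.051 -0.955] at [0.5439 0.3633 0.1094]
y 78 n [0.093 0.844 0.527] at [0.5637 0.3819 0.1068]
z 74 n [ 0.192 -0.026  0.981] at [0.5519 0.3646 0.1202]
 t35.9 [0.421  0.39   0.0713] open 0.0109 gf 101 [-5.6 -3.4 12.3] [-0.79  0.9  -0.03]
True
touch t36.1 [0.4207 0.3897 0.0713] open 0.0109 gf 100 [-2.8 -1.7  7.2] [-0.38  0.44 -0.  ]
rel t36.7 [0.4195 0.3897 0.0705] open 0.0221 gf 0 [-0.3 -0.4 -0.4] [0.05 0.04 0.  ]
rel t37.0 [0.4195 0.3898 0.0707] open 0.0402 gf 0 [ 0.4 -0.8  0.3] [ 0.   -0.03 -0.04]
[267. 340.] [417.1 390.3  55.6  13.9   0.8  75.  300. ]
[260. 338.] [417.2 406.6  45.1   9.1  -1.2  29.8 136. ]
[276. 338.] [4.171e+02 3.780e+02 4.530e+01 1.530e+01 2.000e-01 2.990e+01 2.290e+02]
[348. 209.] [644.  252.1  19.2  10.8  -1.6  47.1  75. ]
[301. 229.] [609.1 336.3  29.4   9.7  61.6  57.   78. ]
[394. 234.] [599.5 171.1  30.    9.3 -71.5  57.2  82. ]
[286. 256.] [5.614e+02 3.623e+02 1.950e+01 8.900e+00 2.000e-01 4.730e+01 7.100e+01]
[327. 265.] [543.4 286.3  46.   16.5  58.6  43.   37. ]
[404. 263.] [547.8 153.2  20.   11.4 -33.1  46.5  79. ]
[ 5.00e-01  5.00e-01 -1.59e+01 -4.17e+01  1.69e+01  4.25e+01 -3.00e-01
  9.77e+02]
```

```bash
cat >> h.py <<'E'
E_=np.array([0,.0008])   # camera reading minus robot position
L=L-E_;R=R-E_;PK=PK-E_
import json
def hold_at(xy,z,yaw,k,feed=.03,n=1,mf=None,c=None):
    "key axis to xy with the arm's sag taken out by n corrections; returns command offset"
    c=np.zeros(2) if c is None else c;d=k*np.array([np.cos(yaw),np.sin(yaw)]);hit=False
    for _ in range(n):
        hit=m.move_l([*(xy-d+c),z],feed,rotation=ang(yaw),max_force=mf) or hit
        c=c+np.clip(xy-d-m.observe()["eef_pos"][:2],-.002,.002)*.8
    return c,hit
def pickkey(key,a,z=.0535):
    m.gripper_to(.035);above(key,.11,a);y=best(key,.11,a)
    m.move_l([*key,z],.08,max_force=10);m.gripper_to(0,120);m.hold(.2)
    s=st("grip");k=off(key);zg=float(s["eef_pos"][2]);json.dump([k,zg],open("k.json","w"));print("k",k,"zg",zg)
    m.move_l([*s["eef_pos"][:2],.14],.15);m.hold(.1);st("lift");return k,zg
def insert(xy,yaw,k,zg):
    "step the key down on a shaft, watching the forces"
    z=zg+.0265;go(xy,z+.028,yaw,k);c,_=hold_at(xy,z+.026,yaw,k,.05,2);m.hold(.2)
    f0=m.observe()
    for h in np.arange(.020,-.0011,-.002):
        c,hit=hold_at(xy,z+h,yaw,k,.03,1,20,c);s=m.observe();f=s["ft_force"]-f0["ft_force"];t=s["torque"]-f0["torque"]
        print("%.1f"%(h*1e3),"z%.1f"%((s["eef_pos"][2]-z)*1e3),"dxy",((s["eef_pos"][:2]-xy+k*np.array([np.cos(yaw),np.sin(yaw)]))*1e3).round(1),f.round(1),t.round(2),hit)
        if (f[2]>9 or hit): break
    return c
E
python3 - <<'E'
from h import *
p,P=top();comps(P,.06,.09,x=(.3,.5),y=(.3,.5))
k,zg=pickkey(np.array([.4171,.3904])-E_,np.radians(.5))
yaw=best(L,.15,np.radians(.2));print(L,np.degrees(yaw))
insert(L,yaw,k,zg)
E
```

```text
[267. 340.] [417.1 390.3  55.8  13.8   0.6  75.  299. ]
grip t41.3 [0.4178 0.3902 0.0546] open 0.0115 gf 120 [-0.6  0.1  5.9] [-0.04  0.11  0.03]
k 0.0006682309459589399 zg 0.054629680211576506
lift t42.1 [0.4167 0.3894 0.1381] open 0.0118 gf 119 [-0.5  0.2 -3. ] [-0.06 -0.06 -0.01]
[0.56116932 0.3619735 ] 180.2
20.0 z19.4 dxy [-0.1 -0.5] [ 1.   0.  -0.7] [-0.07 -0.02 -0.1 ] False
18.0 z17.8 dxy [0.3 0.1] [ 0.9 -0.7 -0.9] [-0.12  0.02 -0.06] False
16.0 z15.8 dxy [ 0. -0.] [ 1.3  0.1 -1.6] [-0.11 -0.01 -0.02] False
14.0 z13.8 dxy [0. 0.] [ 1.6  0.7 -0.8] [-0.11  0.02 -0.11] False
12.0 z11.7 dxy [-0. -0.] [ 1.  -1.  -0.8] [-0.12  0.01 -0.01] False
10.0 z9.7 dxy [0. 0.] [ 2.5  0.1 -1.5] [-0.12 -0.01 -0.03] False
8.0 z7.7 dxy [-0.  0.] [ 0.7  0.  -1.5] [-0.1   0.02 -0.05] False
6.0 z5.8 dxy [ 0. -0.] [ 1.8  0.4 -0.9] [-0.08 -0.04 -0.06] False
4.0 z3.8 dxy [ 0. -0.] [ 1.5  0.6 -0.2] [-0.13  0.03 -0.08] False
2.0 z1.7 dxy [-0. -0.] [ 0.8  0.9 -1. ] [-0.09 -0.05 -0.05] False
0.0 z0.1 dxy [0.3 0.2] [ 0.2  0.6 -0.8] [-0.02 -0.02 -0.04] False
```

```bash
cat >> h.py <<'E'
def turn(xy,yaw,total,k,zg,step=.1,tmax=.8):
    "turn the key by total about the shaft axis; stops on torque"
    z=zg+.0265;c,hit=hold_at(xy,z-.0015,yaw,k,.02,2,8);st("seated");z=m.observe()["eef_pos"][2]
    t0=m.observe()["torque"][2];n=int(np.ceil(abs(total)/step))
    for i in range(1,n+1):
        y=yaw+total*i/n;c,_=hold_at(xy,z,y,k,.02,1,None,c);s=m.observe();t=s["torque"][2]-t0
        print("%.2f"%np.degrees(y-yaw),"act %.2f"%np.degrees((s["tcp_rot"][2]-yaw+np.pi)%(2*np.pi)-np.pi),"tz %.2f"%t,s["ft_force"].round(1))
        if abs(t)>tmax: break
    return y,c
E
python3 - <<'E'
from h import *
k,zg=json.load(open("k.json"));yaw=best(L,.15,np.radians(.2))
y,c=turn(L,yaw,-np.radians(76),k,zg)
json.dump([float(y),*c],open("y.json","w"));print(m.observe()["time_s"])
E
```

```text
seated t46.8 [0.5622 0.3621 0.0812] open 0.0116 gf 120 [-2.9 -1.   5.8] [-0.18  0.34  0.  ]
-5.43 act -5.42 tz 0.05 [ 2.8 -0.2  9.9]
-10.86 act -10.86 tz 0.19 [-11.2   3.3   6.4]
-16.29 act -16.29 tz -0.23 [ 8.3 -3.2  8.3]
-21.71 act -21.72 tz -0.25 [ 4.7 -3.4 -2. ]
-27.14 act -27.14 tz 0.08 [ 9.5 -8.6 -1.9]
-32.57 act -32.41 tz -0.07 [ 0.4  0.7 -0.1]
-38.00 act -37.75 tz 0.01 [-0.6  0.4 -0.1]
-43.43 act -43.14 tz 0.01 [-0.5 -0.8  0.1]
-48.86 act -48.55 tz -0.04 [-0.8  1.2  0.5]
-54.29 act -53.98 tz 0.05 [0.1 0.7 0.2]
-59.71 act -59.41 tz -0.01 [-0.4 -0.5  0.1]
-65.14 act -64.83 tz -0.01 [0.3 0.  0.5]
-70.57 act -70.25 tz 0.01 [0.5 0.4 0.1]
-76.00 act -75.69 tz -0.01 [-0.3 -0.1 -0.4]
50.2917
```

```bash
python3 - <<'E'
from h import *
st()
p,d=m.get_image("scene");cv2.imwrite("pics/s8.png",cv2.resize(p[200:330,210:390],None,fx=4.4,fy=4.4,interpolation=cv2.INTER_CUBIC)[:,:,::-1])
p,P=top();comps(P,.036,.06,x=(.52,.66),y=(.14,.4),minn=30);print(pca(P,.09,.108))
E
```

```text
t50.3 [0.5613 0.3613 0.0812] open -0.0002 gf 0 [-0.3 -0.1 -0.4] [ 0.05 -0.02 -0.01]
[348. 209.] [643.9 252.1  19.2  11.1  -1.8  47.4  76. ]
[394. 234.] [599.2 171.7  28.8   9.3 -71.5  57.7  78. ]
[404. 264.] [548.1 153.4  20.4  11.1 -32.4  46.2  77. ]
[  1.2 -17.4 -15.  -41.8  16.6  42.4   2.4 497. ]
```

View pics/s8.png

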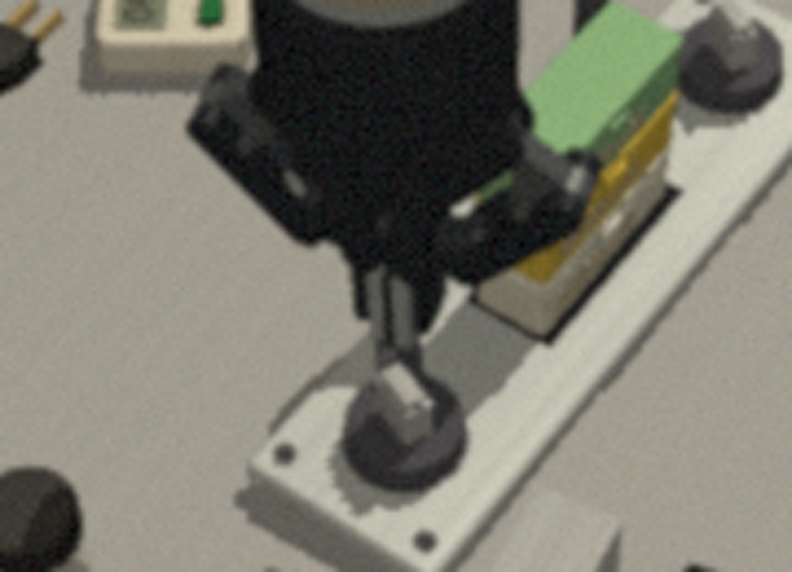

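```bash
python3 - <<'E'
from h import *
m.move_l([*m.observe()["eef_pos"][:2],.2],.15)
above(np.array([.40,.12]),.2,np.pi)
p,P=top("pics/t9.png");p2,_=m.get_image("scene")
comps(P,.036,.06,x=(.52,.66),y=(.14,.45),minn=30);print(pca(P,.09,.108))
comps(P,.008,.09,x=(.3,.53),y=(.25,.5),minn=30)
cv2.imwrite("pics/c9.png",np.vstack([cv2.resize(p[180:380,200:440],(480,400)),cv2.resize(p2[200:400,200:440],(480,400))])[:,:,::-1][:600] if 0 else np.hstack([cv2.resize(p[180:380,220:420],(400,400)),cv2.resize(p2[200:400,220:420],(400,400))])[:,:,::-1])
E
```

```text
[348. 209.] [644.  252.2  19.6  10.7  -1.1  46.9  76. ]
[310. 237.] [593.6 318.6  29.3   9.3  36.5  57.9  84. ]
[394. 234.] [599.3 171.6  28.5   9.3 -71.2  57.4  75. ]
[286. 256.] [561.3 362.4  19.6  10.9 -23.   46.7  75. ]
[327. 265.] [543.4 286.4  46.   16.4  58.3  42.9  37. ]
[404. 264.] [547.5 153.6  20.   11.1 -30.6  46.5  78. ]
[ 5.00e-01  5.00e-01 -1.61e+01 -4.21e+01  1.70e+01  4.25e+01 -3.00e-01
  9.77e+02]
[311. 277.] [522.9 327.6 153.9  14.4  89.8  14.  540. ]
[271. 311.] [ 464.2  387.5   76.    55.9    5.5   28.9 1028. ]
```

View pics/c9.png

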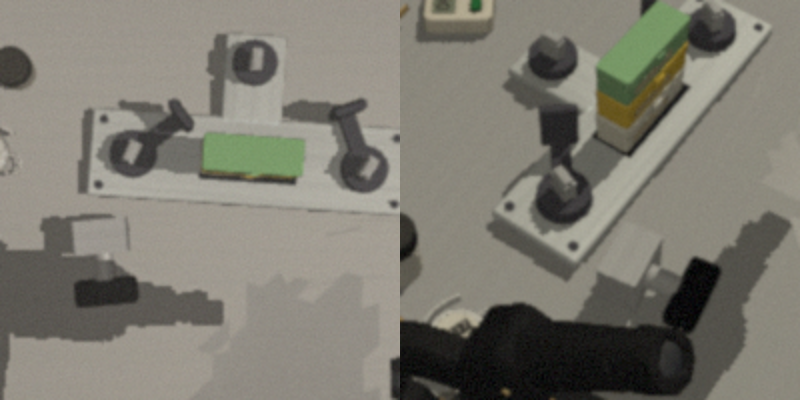

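```bash
python3 - <<'E'
from h import *
p,P=top();b=None
comps(P,.008,.09,x=(.3,.515),y=(.3,.5),minn=300)
a=np.radians(5.5);u=np.array([np.cos(a),np.sin(a)])
bar=np.array([.4642,.3875])-E_-.026*u
m.gripper_to(.078);above(bar,.11,a)
print(m.move_l([*bar,-.001],.08,max_force=8));st("down")
m.gripper_to(.03,60);s=st("grip");z0=max(s["eef_pos"][2],.0)
b=s["eef_pos"][:2]
m.move_l([*b,z0+.006],.05);b=b-.06*u;m.move_l([*b,z0+.006],.08);m.move_l([*b,z0],.05);st("dragged")
m.gripper_to(.03,22);st()
r=np.hypot(.064,.02);t0=np.arctan2(.02,.064)
for th in np.linspace(t0,t0+np.pi/2,13)[1:]:
    d=.064-r*np.cos(th);dz=r*(np.sin(th)-np.sin(t0))
    m.move_l([*(b+d*u),z0+dz-.001],.05)
s=st("up");m.hold(.2)
p,_=m.get_image("scene");cv2.imwrite("pics/s10.png",cv2.resize(p[220:420,230:480],None,fx=3,fy=3)[:,:,::-1])
E
```

```text
[271. 311.] [ 464.3  387.5   75.8   56.1    5.6   29.1 1028. ]
False
down t56.3 [ 4.388e-01  3.846e-01 -3.000e-04] open 0.0782 gf 0 [ 0.5 -0.1  0.1] [ 0.01 -0.02  0.01]
grip t56.6 [ 4.386e-01  3.845e-01 -3.000e-04] open 0.0551 gf 64 [-2.6 -2.   4.8] [-0.16  0.13  0.  ]
dragged t58.1 [ 3.795e-01  3.788e-01 -1.000e-04] open 0.0549 gf 64 [ 0.5  0.3 -0.9] [ 0.03 -0.03  0.02]
 t58.3 [ 0.379   0.3786 -0.    ] open 0.0549 gf 64 [-0.2  0.3 -0.2] [ 0.01 -0.1  -0.04]
up t62.2 [0.4628 0.3867 0.0429] open 0.0552 gf 64 [ 0.1  0.4 -2.1] [0.01 0.14 0.04]
```

View pics/s10.png

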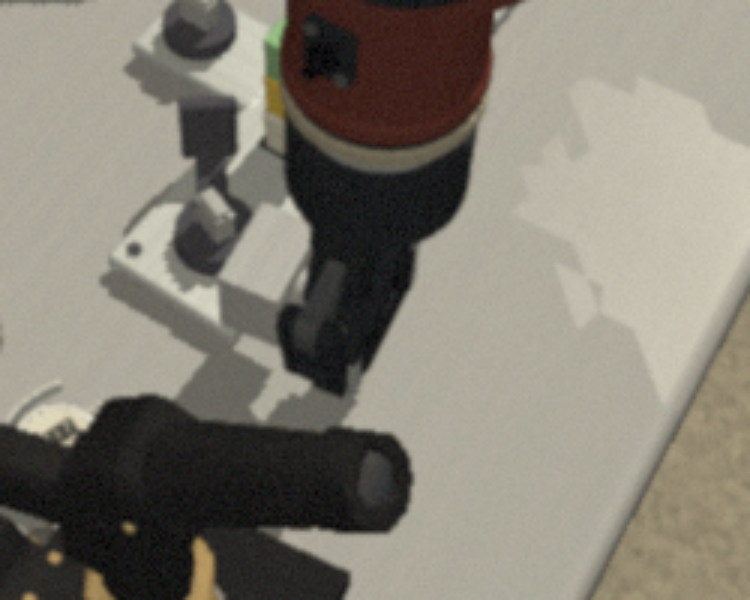

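```bash
python3 - <<'E'
from h import *
a=np.radians(5.5);u=np.array([np.cos(a),np.sin(a)])
b=np.array([.3795,.3788])-.005*u
m.move_l([*b,.045],.15);m.move_l([*b,0],.08,max_force=8);st("down")
m.gripper_to(.062);m.gripper_to(.03,20);s=st("regrip");z0=s["eef_pos"][2]
r=np.hypot(.064,.02);t0=np.arctan2(.02,.064)
for i,th in enumerate(np.linspace(t0,t0+np.pi/2,13)[1:]):
    d=.064-r*np.cos(th);dz=r*(np.sin(th)-np.sin(t0))
    m.move_l([*(b+d*u),z0+dz-.003],.05)
    if i%4==3: st()
p,_=m.get_image("scene");cv2.imwrite("pics/s11.png",cv2.resize(p[220:420,230:480],None,fx=3,fy=3)[:,:,::-1])
d=_;Q=cloud("scene",d);q=Q[(Q[...,2]>.012)&(Q[...,2]<.07)&(Q[...,1]<.44)&(Q[...,0]<.53)&(Q[...,0]>.40)&(Q[...,1]>.37)]
print(len(q),np.percentile(q,[2,50,98],axis=0).round(3))
E
```

```text
down t63.8 [ 0.3732  0.3773 -0.0007] open 0.0551 gf 65 [-1.4 -1.2  7.4] [-0.16  0.08  0.  ]
regrip t64.2 [ 0.3723  0.3767 -0.0014] open 0.0556 gf 27 [ 0.2 -0.7 -1.5] [-0.06 -0.07 -0.03]
 t65.5 [0.3936 0.3804 0.0255] open 0.0555 gf 27 [ 0.8  1.1 -2. ] [0.03 0.05 0.04]
 t66.8 [0.4241 0.3832 0.0413] open 0.0555 gf 27 [ 0.6  0.1 -2.2] [-0.02  0.1  -0.03]
 t68.1 [0.4584 0.3863 0.0396] open 0.0556 gf 27 [-0.8  0.2 -1.7] [-0.01  0.09 -0.01]
475 [[0.445 0.374 0.041]
 [0.492 0.413 0.062]
 [0.52  0.427 0.07 ]]
```

View pics/s11.png

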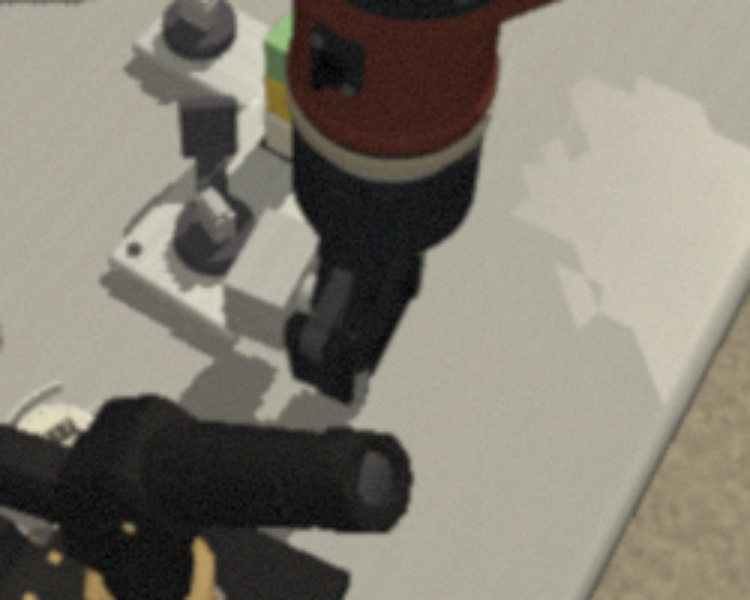

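```bash
cat >> h.py <<'E'
from scipy.spatial.transform import Rotation as Ro
def tilt(g,dl,a,yaw):
    "TCP pose for grasp point g, tool tilted dl deg about the horizontal axis across heading a"
    w=np.array([-np.sin(a),np.cos(a),0]);r=Ro.from_rotvec(np.radians(dl)*w)*Ro.from_euler("xyz",[np.pi,0,yaw])
    return list(np.array(g)+.019*r.as_matrix()[:,2]),list(r.as_euler("xyz"))
E
python3 - <<'E'
from h import *
a=np.radians(5.5)
print(np.round(m.observe()["q"],2),m.observe()["tcp_rot"])
for yaw in(a,a+np.pi):
  for x in(.38,.44,.48):
    print(round(yaw,2),x,[(dl,z) for dl in(-45,-40,-30,-20,20,30,40,50,60) for z in(.02,.07) if m.inverse_kinematics(*tilt([x,.38,z],dl,a,yaw)) is not None])
q=m.inverse_kinematics(*tilt([.44,.38,.07],50,a,a+np.pi));print(q if q is None else np.round(q,2))
q=m.inverse_kinematics(*tilt([.44,.38,.02],-40,a,a+np.pi));print(q if q is None else np.round(q,2))
E
```

```text
[ 0.57  0.37  1.73  0.    1.05 -1.1 ] [-3.13923602 -0.00480452 -3.0461988 ]
0.1 0.38 [(-20, 0.02), (-20, 0.07), (20, 0.02), (20, 0.07), (30, 0.02), (30, 0.07), (40, 0.02), (40, 0.07), (50, 0.02), (50, 0.07), (60, 0.02), (60, 0.07)]
0.1 0.44 [(-30, 0.07), (-20, 0.02), (-20, 0.07), (20, 0.02), (20, 0.07), (30, 0.02), (30, 0.07), (40, 0.02), (40, 0.07), (50, 0.02), (50, 0.07), (60, 0.02), (60, 0.07)]
0.1 0.48 [(-30, 0.07), (-20, 0.02), (-20, 0.07), (20, 0.02), (20, 0.07), (30, 0.02), (30, 0.07), (40, 0.02), (40, 0.07), (50, 0.02), (50, 0.07), (60, 0.02), (60, 0.07)]
3.24 0.38 [(-40, 0.07), (-30, 0.02), (-30, 0.07), (-20, 0.02), (-20, 0.07), (20, 0.02), (20, 0.07), (30, 0.02), (30, 0.07), (40, 0.02), (40, 0.07), (50, 0.02), (50, 0.07), (60, 0.02), (60, 0.07)]
3.24 0.44 [(-40, 0.07), (-30, 0.02), (-30, 0.07), (-20, 0.02), (-20, 0.07), (20, 0.02), (20, 0.07), (30, 0.02), (30, 0.07), (40, 0.02), (40, 0.07), (50, 0.02), (50, 0.07), (60, 0.02), (60, 0.07)]
3.24 0.48 [(-40, 0.07), (-30, 0.02), (-30, 0.07), (-20, 0.02), (-20, 0.07), (20, 0.02), (20, 0.07), (30, 0.02), (30, 0.07), (40, 0.02), (40, 0.07), (50, 0.02), (50, 0.07), (60, 0.02), (60, 0.07)]
[ 0.44  0.9   1.14  0.28  1.93 -1.25]
None
```

```bash
python3 - <<'E'
from h import *
a=np.radians(5.5);u=np.array([np.cos(a),np.sin(a)]);Y3=a+np.pi
b=np.array([.3743,.3773])
m.move_l([*b,.045],.15);m.move_l([*b,0],.08,max_force=8);st("down")
m.gripper_to(.072)
s=m.observe();b=s["eef_pos"][:2]
def tl(x,z,dl,feed=.05,mf=None):
    p,o=tilt([*x,z],dl,a,Y3);return m.move_l(p,feed,rotation=o,max_force=mf)
print(tl(b,.027,-10,.05,10),tl(b,.026,-20,.05,10));st("tilted")
m.gripper_to(.03,80);st("grip")
tl(b,.11,-20,.1);tl(b,.11,20,.04);tl(b,.11,60,.04);s=st("at60")
print("touch",tl(b,.055,60,.04,5));s=st()
p,d=m.get_image("scene");cv2.imwrite("pics/s12.png",cv2.resize(p[220:420,230:480],None,fx=3,fy=3)[:,:,::-1])
E
```

```text
down t69.5 [ 0.3727  0.3762 -0.0025] open 0.0554 gf 27 [-0.7 -1.1  5.4] [-0.07 -0.06  0.02]
False False
tilted t70.6 [0.3779 0.3761 0.0079] open 0.0720 gf 0 [ 0.8 -0.3  0.1] [-0.03  0.14  0.03]
grip t70.9 [0.3795 0.3767 0.0092] open 0.0543 gf 83 [-1.3 -0.8  3.9] [-0.13 -0.02 -0.05]
at60 t73.6 [0.355  0.3744 0.1009] open 0.0540 gf 84 [ 0.3 -0.2 -1.9] [ 0.03 -0.71 -0.03]
touch True
 t74.5 [0.3544 0.3737 0.0595] open 0.0541 gf 85 [0.6 0.5 4.7] [-0.04  0.24 -0.13]
```

View pics/s12.png

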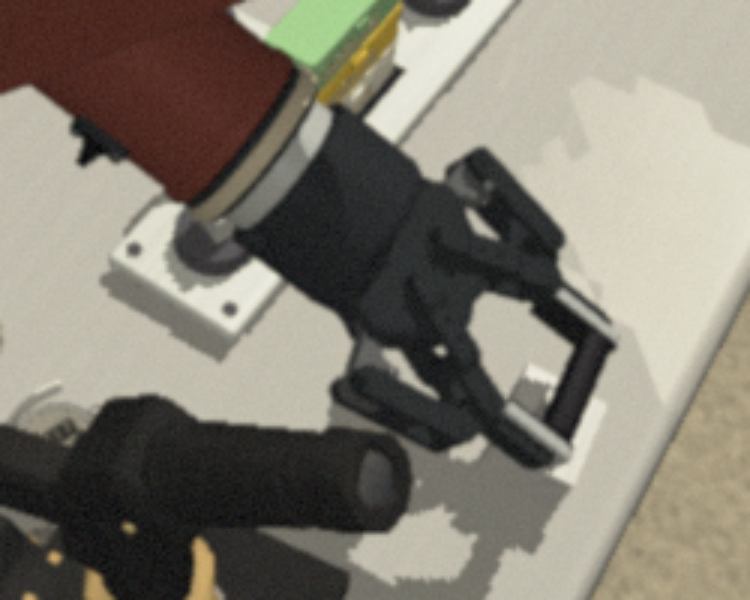

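```bash
python3 - <<'E'
from h import *
s=m.observe();p0=np.array(s["eef_pos"])
tz=Ro.from_euler("xyz",s["tcp_rot"]).as_matrix()[:,2]
m.move_l([*p0[:2],p0[2]+.01],.08);q=p0+[.07,.0,.01];m.move_l(q,.1)
print(m.move_l(q-[0,0,.016],.03,max_force=6));st()
m.gripper_to(.06);m.hold(.4);m.gripper_to(.08);m.hold(.2)
q=np.array(m.observe()["eef_pos"]);m.move_l(q-.06*tz,.1)
m.move_l(q-.06*tz+[0,0,.08],.15);above(np.array([.40,.12]),.2,np.pi);st()
p,P=top()
comps(P,.06,.09,x=(.3,.52),y=(.3,.5));comps(P,.02,.036,x=(.3,.52),y=(.3,.5))
comps(P,.036,.06,x=(.52,.66),y=(.14,.4));print(pca(P,.09,.108))
E
```

```text
True
 t76.1 [0.4238 0.3738 0.0596] open 0.0541 gf 85 [-1.3  0.9  3.6] [-0.03  0.21 -0.11]
 t80.1 [0.4005 0.1203 0.2002] open 0.0801 gf 0 [ 0.5  0.4 -0.2] [-0.03 -0.04 -0.01]
[275. 323.] [445.5 376.8  55.7  14.  -84.5  75.5 289. ]
[277. 314.] [458.4 377.9  45.4  14.2 -85.2  29.8 205. ]
[278. 330.] [430.7 375.5  46.   10.3 -84.5  29.7 162. ]
[348. 209.] [644.  252.1  19.4  10.9  -1.1  47.5  76. ]
[311. 237.] [593.9 318.9  29.9   9.3  36.7  57.3  77. ]
[394. 234.] [599.4 171.1  30.    9.5 -71.   57.3  84. ]
[286. 256.] [561.5 362.7  19.7  11.3 -25.2  47.   74. ]
[327. 265.] [544.1 287.5  43.6  16.6  58.4  43.6  36. ]
[404. 264.] [548.  153.3  20.1  11.2 -32.3  46.9  78. ]
[ 5.00e-01  6.00e-01 -1.60e+01 -4.21e+01  1.69e+01  4.25e+01 -2.00e-01
  9.80e+02]
```

```bash
cat >> h.py <<'E'
def pickend(key,ka,z=.040):
    "grip the upright key by the ends of its bar"
    a=ka+np.pi/2;m.gripper_to(.076);above(key,.12,a)
    print(m.move_l([*key,z],.08,max_force=8));m.gripper_to(.03,100);m.hold(.2)
    s=st("grip");k=off(key);zg=float(s["eef_pos"][2]);json.dump([k,zg],open("k.json","w"));print("k",k,"zg",zg)
    m.move_l([*s["eef_pos"][:2],zg+.085],.15);m.hold(.1);st("lift");return k,zg
E
sed -i 's/if (f\[2\]>9 or hit)/if h>.001 and (f[2]>9 or hit)/' h.py
python3 - <<'E'
from h import *
p,P=top();comps(P,.06,.09,x=(.3,.5),y=(.3,.5))
k,zg=pickend(np.array([.4455,.3768])-E_,np.radians(-84.6))
yaw=best(L,.15,np.radians(66.5));print(np.degrees(yaw))
insert(L,yaw,k,zg);st()
E
```

```text
[275. 323.] [445.4 376.8  55.6  14.1 -84.7  75.2 286. ]
False
grip t83.2 [0.4464 0.3766 0.0412] open 0.0543 gf 106 [0.6 0.2 5.8] [-0.01 -0.02 -0.03]
k 0.0009712759389744704 zg 0.04119495039448534
lift t84.0 [0.4453 0.3759 0.1242] open 0.0547 gf 105 [-0.3  0.5 -1.3] [-0.04  0.01  0.01]
66.5
20.0 z19.4 dxy [-0.4 -0.2] [ 1.6  0.5 -0.6] [-0.05  0.01 -0.05] False
18.0 z17.9 dxy [0.2 0.1] [ 1.5 -0.6 -0.3] [0.06 0.05 0.01] False
16.0 z15.8 dxy [-0.  -0.1] [0.8 0.  0.2] [ 0.   -0.01 -0.02] False
14.0 z13.8 dxy [0. 0.] [ 0.5 -1.4 -0.7] [ 0.03 -0.02 -0.03] False
12.0 z11.8 dxy [-0. -0.] [ 0.5 -0.9  0.7] [ 0.02  0.03 -0.02] False
10.0 z9.8 dxy [-0. -0.] [ 1.5  0.  -1.4] [-0.01  0.03 -0.05] False
8.0 z7.8 dxy [ 0. -0.] [ 0.6 -1.3 -0.2] [-0.01  0.03 -0.04] False
6.0 z5.8 dxy [0. 0.] [ 0.8 -0.7 -1.3] [-0.    0.04 -0.02] False
4.0 z3.7 dxy [-0.  0.] [ 0.2 -2.1  0.3] [0.   0.06 0.04] False
2.0 z1.8 dxy [0. 0.] [ 0.5 -1.6  0.4] [-0.04  0.02 -0.02] False
0.0 z0.1 dxy [0.3 0.1] [ 1.4 -1.2  0.7] [ 0.04 -0.04 -0.05] False
 t89.2 [0.5611 0.3612 0.0678] open 0.0545 gf 105 [ 0.6 -0.6 -1.2] [ 0.04 -0.06 -0.03]
```

```bash
cat >> h.py <<'E'
def turn(xy,yaw,total,k,zg,step=.1,tmax=.5):
    "turn the key by total about the shaft axis (no side correction in contact); stops on torque"
    z=zg+.0265;c=np.zeros(2);hold_at(xy,z-.0025,yaw,k,.02,1,6);st("seated");z=m.observe()["eef_pos"][2]
    t0=m.observe()["torque"][2];n=int(np.ceil(abs(total)/step))
    for i in range(1,n+1):
        y=yaw+total*i/n;hold_at(xy,z,y,k,.02,1,None,c);s=m.observe();t=s["torque"][2]-t0
        print("%.1f"%np.degrees(y-yaw),"act %.1f"%np.degrees((s["tcp_rot"][2]-yaw+np.pi)%(2*np.pi)-np.pi),"tz %.2f"%t,s["ft_force"].round(1),"gf %.0f"%s["grasp_force"])
        if abs(t)>tmax or s["grasp_force"]<40: break
    return y
E
python3 - <<'E'
from h import *
k,zg=json.load(open("k.json"));yaw=np.radians(66.5)
y=turn(L,yaw,-np.radians(56),k,zg);json.dump(float(y),open("y.json","w"));st()
p,P=top();comps(P,.036,.06,x=(.52,.66),y=(.14,.4),minn=20)
E
```

```text
seated t89.5 [0.5611 0.3613 0.0677] open 0.0545 gf 106 [-1.6 -1.4  4.6] [-0.17  0.38  0.05]
-5.6 act -5.5 tz -0.06 [-0.  -0.5  1.5] gf 106
-11.2 act -11.0 tz -0.08 [-0.1  1.3 -0.5] gf 105
-16.8 act -16.5 tz -0.03 [ 1.1  1.4 -0.5] gf 105
-22.4 act -22.1 tz -0.08 [-0.2  1.4 -0.1] gf 105
-28.0 act -27.7 tz 0.02 [ 0.6  2.3 -0.2] gf 105
-33.6 act -33.3 tz -0.08 [ 0.   1.8 -0.1] gf 105
-39.2 act -38.9 tz -0.03 [ 0.2  1.8 -0.6] gf 105
-44.8 act -44.5 tz -0.04 [ 0.3  2.6 -0.2] gf 106
-50.4 act -50.1 tz -0.03 [ 1.1  2.3 -0.9] gf 106
-56.0 act -55.6 tz 0.93 [ 0.6  3.1 -0.5] gf 106
 t92.0 [0.5601 0.3622 0.0678] open 0.0546 gf 106 [ 0.6  3.1 -0.5] [ 0.73 -0.05  0.98]
[348. 209.] [643.9 252.1  19.3  10.9   0.   47.1  77. ]
[394. 234.] [599.4 171.3  29.6   9.5 -71.9  57.8  82. ]
[318. 261.] [ 5.522e+02  3.025e+02  2.160e+01  1.940e+01 -1.000e-01  5.660e+01
  6.500e+01]
[404. 263.] [547.8 153.6  20.1  11.  -31.2  46.5  77. ]
```

```bash
python3 - <<'E'
from h import *
k,zg=json.load(open("k.json"));yaw=np.radians(66.5);y=yaw-np.radians(51)
hold_at(L,.0678,y,k,.02,1);st("unload")
hold_at(L,zg+.0265+.03,y,k,.05,1,15);hold_at(L,zg+.14,y,k,.12,1);st("up")
yr=best(R,.15,np.radians(58.4));print(np.degrees(yr));go(R,zg+.14,yr,k)
p,P=top();comps(P,.036,.06,x=(.52,.66),y=(.14,.4),minn=20)
insert(R,yr,k,zg);st()
E
```

```text
unload t92.3 [0.5602 0.3617 0.0677] open 0.0544 gf 106 [0.2 2.3 0.5] [ 0.65 -0.01  0.23]
up t93.6 [0.5595 0.3613 0.1797] open 0.0545 gf 109 [ 0.5 -0.1 -2.2] [-0.03 -0.07 -0.01]
58.400000000000006
[348. 209.] [644.2 252.1  19.5  10.8  -0.8  47.4  76. ]
[394. 234.] [599.5 171.   29.6   9.3 -71.1  57.5  85. ]
[320. 260.] [546.8 294.5  55.9  26.   51.9  56.7  99. ]
[286. 256.] [561.1 362.3  19.6  10.7 -62.9  47.   73. ]
20.0 z19.4 dxy [-0.7 -0.1] [ 0.9  0.3 -0.5] [ 0.01 -0.04 -0.1 ] False
18.0 z17.8 dxy [ 0.2 -0. ] [-0.2 -0.1 -0.8] [ 0.04  0.   -0.06] False
16.0 z15.8 dxy [-0.1  0. ] [ 0.8 -0.6 -0.8] [-0.   -0.09 -0.03] False
14.0 z13.8 dxy [-0.  0.] [-0.3  0.4 -0.5] [-0.03 -0.07 -0.08] False
12.0 z11.8 dxy [ 0. -0.] [ 1.1  1.  -0.9] [-0.03 -0.08 -0.07] False
10.0 z9.8 dxy [-0. -0.] [ 0.   1.  -0.5] [-0.02 -0.08 -0.09] False
8.0 z7.8 dxy [ 0. -0.] [ 0.7  0.2 -0.6] [ 0.03 -0.09 -0.03] False
6.0 z5.8 dxy [0. 0.] [ 0.4 -0.5 -0.5] [-0.02 -0.11 -0.04] False
4.0 z3.8 dxy [-0. -0.] [ 0.8  0.8 -1. ] [ 0.02 -0.09 -0.09] False
2.0 z1.8 dxy [0. 0.] [ 0.6  0.1 -0.4] [-0.01 -0.03 -0.02] False
0.0 z0.1 dxy [0.3 0. ] [ 0.7 -0.3 -0.6] [ 0.06 -0.13 -0.07] False
 t98.6 [0.5475 0.1516 0.0678] open 0.0548 gf 110 [ 0.2 -0.5 -2.1] [ 0.06 -0.07 -0.02]
```

```bash
python3 - <<'E'
from h import *
k,zg=json.load(open("k.json"));yaw=np.radians(58.4)
y=turn(R,yaw,np.radians(86),k,zg);st()
z=m.observe()["eef_pos"][2];y-=np.radians(4)
hold_at(R,z,y,k,.02,1);st("unload")
hold_at(R,zg+.0265+.03,y,k,.05,1,15);hold_at(R,zg+.14,y,k,.12,1);st("up")
go(PK,zg+.14,best(PK,.15,phi+np.pi/2),k)
p,P=top();comps(P,.036,.06,x=(.52,.66),y=(.14,.4),minn=20)
p,_=m.get_image("scene");cv2.imwrite("pics/s13.png",cv2.resize(p[150:350,220:460],None,fx=3,fy=3)[:,:,::-1]);st()
E
```

```text
seated t98.8 [0.5476 0.1517 0.0677] open 0.0546 gf 110 [-1.7 -1.1  5.4] [-0.08  0.39  0.02]
5.4 act 5.2 tz -0.02 [0.3 1.3 0.6] gf 110
10.8 act 10.5 tz -0.02 [ 1.2  0.7 -0.4] gf 110
16.1 act 15.9 tz -0.01 [ 1.5  1.6 -1.4] gf 110
21.5 act 21.2 tz -0.06 [ 0.8  3.  -0.7] gf 110
26.9 act 26.6 tz -0.02 [ 1.7  2.7 -0.4] gf 110
32.3 act 31.9 tz 0.01 [ 1.5  3.1 -1. ] gf 110
37.6 act 37.3 tz -0.04 [1.2 3.4 0.2] gf 110
43.0 act 42.7 tz -0.00 [1.  3.7 1.6] gf 110
48.4 act 48.1 tz -0.01 [1.2 3.2 1.2] gf 110
53.8 act 53.4 tz -0.01 [0.  4.3 1.4] gf 110
59.1 act 58.8 tz 0.02 [0.2 2.2 2.3] gf 110
64.5 act 64.2 tz 0.01 [0.1 3.3 3.4] gf 110
69.9 act 69.6 tz 0.06 [-1.8  3.4  2.6] gf 110
75.2 act 74.9 tz -0.00 [-1.3  2.4  4.4] gf 110
80.6 act 80.2 tz -0.98 [-1.3  3.3  4.5] gf 110
 t102.6 [0.5484 0.1517 0.0677] open 0.0544 gf 110 [-1.3  3.3  4.5] [ 0.47  0.28 -0.96]
unload t102.8 [0.5482 0.1516 0.0677] open 0.0541 gf 110 [-2.2  2.1  5.3] [ 0.28  0.47 -0.37]
up t104.2 [0.5476 0.1516 0.1799] open 0.0546 gf 112 [-0.3 -0.2 -1.9] [0.04 0.01 0.01]
[320. 260.] [555.5 288.1  50.1  29.1  84.5  57.  104. ]
[286. 256.] [561.2 362.4  19.6  10.6 -63.6  47.1  73. ]
[404. 263.] [547.9 153.3  19.8  11.2  34.6  46.4  76. ]
 t105.2 [0.6438 0.2498 0.1809] open 0.0546 gf 112 [-0.3  0.  -1.3] [ 0.   -0.02  0.04]
```

View pics/s13.png

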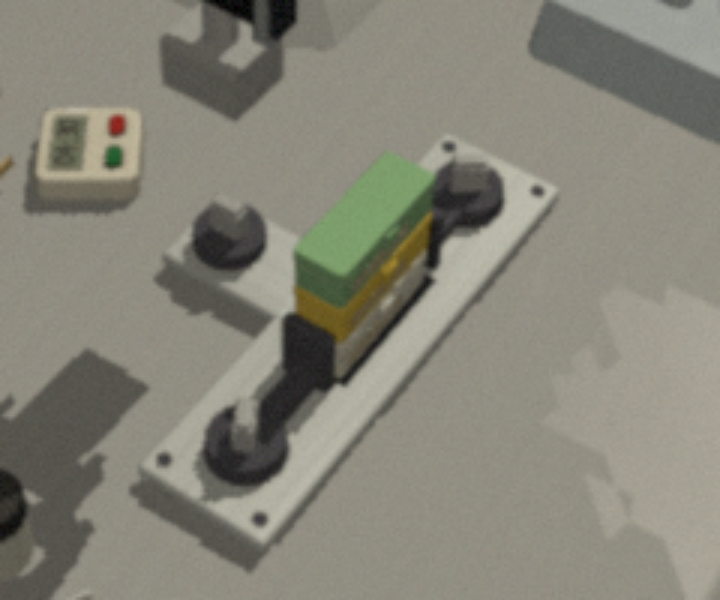

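```bash
python3 - <<'E'
from h import *
k,zg=json.load(open("k.json"));y=best(PK,.15,phi+np.pi/2)
insert(PK,y,k,zg)
s=m.observe();print(hold_at(PK,zg+.0265-.003,y,k,.02,1,6));s=st("seated")
m.gripper_to(.064);m.hold(.2);st("open")
hold_at(PK,zg+.12,y,k,.1,1)
above(np.array([.40,.40]),.2,np.pi);st()
p,P=top();p2,_=m.get_image("scene")
comps(P,.036,.065,x=(.5,.7),y=(.14,.4),minn=20);comps(P,.09,.115,x=(.5,.7),y=(.14,.4),minn=20);print(pca(P,.09,.108))
for lo in(.04,.052,.06):comps(P,lo,.062,x=(.61,.7),y=(.2,.3),minn=20)
cv2.imwrite("pics/c14.png",np.hstack([cv2.resize(p[180:300,250:430],(400,267)),cv2.resize(p2[170:290,260:440],(400,267))])[:,:,::-1])
E
```

```text
20.0 z19.3 dxy [-0.6 -0.2] [ 0.2  0.8 -0.4] [ 0.07 -0.12 -0.02] False
18.0 z17.8 dxy [0.2 0. ] [-0.1  0.9 -1.3] [ 0.07 -0.02  0.01] False
16.0 z15.8 dxy [-0.1 -0. ] [ 0.8  0.2 -0.9] [ 0.12 -0.1  -0.01] False
14.0 z13.8 dxy [-0.  0.] [ 0.   1.4 -1. ] [ 0.02 -0.06  0.05] False
12.0 z11.7 dxy [ 0. -0.] [ 0.4  0.5 -0.9] [ 0.09 -0.07  0.03] False
10.0 z9.8 dxy [0. 0.] [ 0.1  0.6 -1.1] [ 0.13 -0.06 -0.01] False
8.0 z7.8 dxy [-0. -0.] [ 0.5  1.4 -0.6] [0.04 0.01 0.06] False
6.0 z5.8 dxy [0. 0.] [ 0.1  0.2 -1.1] [ 0.07 -0.06  0.04] False
4.0 z3.7 dxy [-0.  0.] [ 0.2  0.2 -1.8] [ 0.09 -0.05  0.05] False
2.0 z1.8 dxy [0. 0.] [ 1.   1.2 -0.5] [ 0.18 -0.12  0.03] False
0.0 z0.1 dxy [0.3 0.1] [-0.2  2.   0.1] [ 0.09 -0.09  0.05] False
(array([-0.00027458, -0.00012439]), True)
seated t109.4 [0.6445 0.2506 0.0677] open 0.0545 gf 112 [-0.5 -0.3  4.6] [-0.15  0.25  0.02]
open t109.8 [0.6435 0.2504 0.0659] open 0.0642 gf 0 [-0.3 -0.2  0.2] [ 0.02  0.01 -0.05]
 t112.1 [0.4004 0.3997 0.1997] open 0.0642 gf 0 [-0.2  0.4 -0.2] [-0.03 -0.    0.02]
[341. 208.] [645.4 263.2  46.   17.2  -3.8  56.5 220. ]
[357. 210.] [643.8 240.6  45.9  18.2  -5.6  56.5 170. ]
[320. 260.] [544.9 289.7  64.1  26.7  55.9  57.8 135. ]
[286. 256.] [561.1 362.3  19.6  10.7 -63.2  47.6  73. ]
[374. 261.] [551.  207.9  29.    9.1  -4.7  58.7  94. ]
[404. 264.] [547.8 153.5  20.   11.5  34.6  46.2  78. ]
[350. 204.] [644.3 251.7  54.8  14.2  -3.9 102.  275. ]
[346. 257.] [554.8 258.4  84.3  32.8  86.   99.9 977. ]
[ 5.00e-01  5.00e-01 -1.60e+01 -4.18e+01  1.69e+01  4.25e+01 -3.00e-01
  9.77e+02]
[341. 208.] [6.454e+02 2.642e+02 4.690e+01 1.610e+01 3.000e-01 5.650e+01 2.150e+02]
[357. 209.] [643.5 237.4  45.9  12.9  -7.1  56.5 166. ]
[341. 207.] [645.6 264.5  45.9  14.6  -2.6  56.6 201. ]
[357. 209.] [643.7 237.8  45.4  12.   -4.9  56.6 158. ]
```

View pics/c14.png

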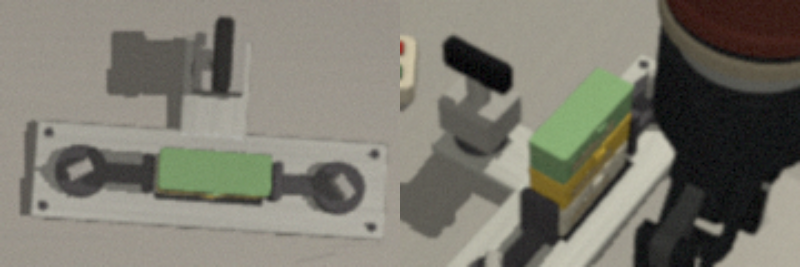

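```bash
python3 -c "
from plant import manip
print(manip.job_done())"
```

```text
the job is handed in; nothing more can be done
None
```

The job is handed in: all three mailers are in one upright column on the bed (the bottom one about 2 mm off along the carrier), both clamps are turned in to their stops, left then right, and the key is fully down on the stub; on the first try at the left clamp the key slipped out of the gripper and fell on the bench, so I stood it up again and regripped it.

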